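# Open the drop-front board of the clay-tool chest

## Task

Open the fold-down work board of the wooden tool chest: first pull both slide-out supports, left and right of the drawer, all the way out, and only then swing the board down gently, not letting it fall, until it lies level on the two supports. Leave the drawer shut.

Things in the scene. Friction and masses are not known exactly. Their poses are not given: they have to be found in the camera images.
- chest: Fixed wooden tool chest, 310 mm wide, 217 mm high, 180 deep. Origin on the bench, straight below the middle of the flap's hinge line; -x is its front (towards the robot), +y left as the robot sees it, z up. Its lower part, 112 mm high, has a drawer with two round knobs low on the front and a slide-out support either side; above, the flap leans back on two cheeks, tops at z = 217 mm.
- left_support (a joint): Slide of the support at chest y = +115 mm, in m: 0 fully in, 0.09 fully out (hard stop). Comes out along the chest's -x; about 2 N of friction; stays where left; starts 0 to 20 mm out. A wooden bar 18 mm wide, 28 high, top at z = 112 mm; its front end sticks out of the chest and carries an upright peg.
- right_support (a joint): The same for the support on the chest's -y side (chest y = -115 mm).
- flap (a joint): Hinge of the flap (work board), in rad: 0 shut (leaning back 0.30 rad from upright), 1.87 level on the pulled-out supports, free edge towards the chest's -x. Axis along the chest's y, 120 mm above the chest's origin. Falls by its weight once past upright. Board 310 mm wide, 16 thick, 120 from hinge to free edge, about 0.35 kg. A support under about 70 mm out: its peg blocks the board.
- drawer (a joint): Slide of the drawer between the supports, in m: 0 shut, grows as it is pulled out towards the chest's -x. To stay shut.
- left_pull (a point): Grip point on the axis of the left support's upright wooden peg: peg 18 mm across, 45 mm tall, standing on the bar 60 mm in front of the hinge line when fully in; the point is 25 mm above the bar's top and 20 mm below the peg's top, at z = 137 mm.
- right_pull (a point): The same point on the right support's peg.
- flap_knob (a point): Centre of the knob on the middle of the flap's free edge: a wooden dowel, 22 mm across, 28 long along the chest's y, flat ends facing its +y and -y, on a 12 mm neck; centre 150 mm from the hinge axis, 30 beyond the board's edge, in its mid-plane. Pinched by the flat ends it turns between the fingers. Site z points outward from the hinge along the flap, y along the chest's y.

How it is judged:
By the outcome, as a careful person would: the job done as asked, in the order asked, and still so for the second after the job is handed in, with the robot touching nothing.
It also fails if it takes over 58 s, if anything falls off the work surface, if the arm or the gripper's body presses on something with over 40 N, if the wrist force passes 120 N, or if a joint passes its speed limit or range.

## Robot

A 6-joint arm with a two-finger parallel gripper is mounted at the origin on the work surface. World frame = base frame: x ahead of the robot, y to its left, z up, the work surface at z = 0. Lengths are in m, angles in rad, forces in N, time in s.
With the tool pointing down it reaches from about 0.375 to 0.9 m from the base axis. Payload 3.1 kg.
Tool frame: the origin (TCP) lies at the very end of the fingers, on their centre line; the grasp point (between the pads) lies 19 mm behind it (manip.hold_point_z is the distance from the TCP to the grasp point, in m); y points along the fingers, z is the direction in which the jaws open and shut, and the axes are right-handed (so a half turn about y gives the same grasp; the last joint's range is limited). The gripper opens to 85 mm and grips with 20 to 120 N. Pads are 22 mm wide; open, the fingers measure 114 mm over their backs; the gripper's body (76 mm by 85 mm) begins 54 mm behind the grasp point. The pads swing forward as they close: fully open they stand 13 mm farther back than shut.
Start: joints at [-1.502, 0.527, 1.433, -0, 1.181, -0.178], TCP at [0.153, -0.606, 0.231] pointing down, gripper open.
Joint ranges: [-3.08, 3.08], [-0.75, 2.2], [0.22, 2.44], [-1.43, 4.57], [0, 2.65], [-2.85, 2.85]. Speed limits (rad/s): [2.79, 2.79, 3.14, 3.14, 3.14, 3.14].

## Interface

Orientations are given as a unit quaternion [x, y, z, w].
In Python, from station import manip, eyes, workorder gives the robot as it stands. The module is installed in compiled form; this text tells all that it offers.
- The arm moves only by the shell command python3 -m jog 'ROWS' [OPENING] [FORCE]. ROWS is JSON, a list of rows, each a list of 2 entries, a list of its own where there are three numbers: the shift along the tool's x, y, z in cm, then the turn about the tool's y in rad. A call has 1 to 20 rows; each row is the pose to reach, as a shift and turn from the pose commanded when the call began, along the tool's axes at that moment; what a row does not reach only later rows make up. A row lasts 1/12 s, in which the tool goes at most 41.7 mm and 7.16 degrees, less where a joint would pass 70% of its speed; a pose out of reach is approached as far as the arm can. A call with a gripper value outside its range is refused whole. OPENING is the finger opening in cm, from 0 to 8.54, set as the call begins (- or left out, the last holds). The fingers move at their own pace and stop on an object; FORCE is the grip in N (left out, the last holds). Time passes only in rows, so rows that repeat a pose let the fingers close. It gives the time, the measured TCP pose, the force and the opening at its end, in the units of the state.
- manip.sense(): the state, without advancing time (a new reading comes with each control period).
- eyes.snapshot(name): name is "side" or "top" or "wrist"; returns a dict with "frame" (420x560x3 uint8, red, green, blue), "vfov" (degrees; the focal length in pixels is half the picture's height over the tangent of half this angle, whatever the lens; pixels are square), "cx", "cy" (the principal point, pixels), "rvec" (rotation vector, rad) and "tvec" (3), from world to camera coordinates, as OpenCV has them. Camera axes: x right, y down, z forward; pixel columns grow to the right and rows downward; lengths in m; the calibration is good to about 2 mm. A picture is of the moment at which its call begins. There is no depth.
- workorder.sign_off(): hands the job in, once; it reports no verdict.
The state is a dict: "t": time; "q": joint angles; "qd": joint speeds; "tau": joint torques, N m; "tcp_pos": TCP position; "tool_rot": TCP orientation; "force": force on the tool from outside, world axes, zero at the start; "ft_torque": the same for the moment, N m; "finger_gap": opening from 0.0 (shut) to 1.0 (fully open).
Only numpy, scipy, OpenCV 4.12 (cv2) and the standard library are available. Lean on these libraries where they do the work, as an engineer would, in place of code of your own. Each camera call takes 0.05 s, during which the arm holds its last target. There are 200 camera calls.

## Working session

There is one attempt and no reset: what is moved stays moved. The work goes in short steps, Python scripts to look and compute and a shell command to move; the robot and the scene stay as the last step left them, time stands still between calls to the robot, and variables do not carry over. Pictures are saved under pics/ and viewed, about 8 in all and at most 12, crops included, and the job is handed in when it is done.

```bash
mkdir -p pics; cat > h.py <<'E'
from station import manip, eyes, workorder
import numpy as np, cv2
from scipy.spatial.transform import Rotation as R
def cam(n):
    s=eyes.snapshot(n); s['R']=cv2.Rodrigues(np.array(s['rvec'],float))[0]; s['t']=np.array(s['tvec'],float).ravel()
    s['f']=s['frame'].shape[0]/2/np.tan(np.radians(s['vfov'])/2); return s
def ray(s,u,v):
    d=s['R'].T@np.array([(u-s['cx'])/s['f'],(v-s['cy'])/s['f'],1]); return -s['R'].T@s['t'],d
def onz(s,u,v,z):
    o,d=ray(s,u,v); return o+d*(z-o[2])/d[2]
def proj(s,p):
    c=s['R']@np.array(p)+s['t']; return np.array([s['cx']+s['f']*c[0]/c[2],s['cy']+s['f']*c[1]/c[2]])
def save(s,n): cv2.imwrite('pics/'+n,s['frame'][:,:,::-1])
E
python3 - <<'E'
from h import *
for n in('top','side'):
    s=cam(n); save(s,n+'0.png'); print(n,s['vfov'],s['cx'],s['cy'],-s['R'].T@s['t'],s['R'][2])
st=manip.sense(); print({k:np.round(v,3) for k,v in st.items()}, manip.hold_point_z); print(R.from_quat(st['tool_rot']).as_matrix().round(3))
a=cv2.imread('pics/top0.png');b=cv2.imread('pics/side0.png');
E
```

```text
top 48.0334453805838 275.51863570394465 207.5553584586999 [0.5589184  0.02620921 0.93186191] [ 0.05776011  0.03428407 -0.99774164]
side 55.26237683904901 282.9801591896286 209.61508508415795 [0.34155811 0.47711363 0.52757857] [ 0.46745397 -0.69145309 -0.55079888]
{'t': np.float64(0.1), 'q': array([-1.501,  0.528,  1.434, -0.   ,  1.181, -0.179]), 'qd': array([ 0.   , -0.003, -0.002, -0.   ,  0.   , -0.001]), 'tau': array([ 1.0000e-03, -4.4330e+01, -1.7859e+01, -0.0000e+00,  4.0000e-03,
       -0.0000e+00]), 'tcp_pos': array([ 0.153, -0.605,  0.23 ]), 'tool_rot': array([-0.087,  0.702, -0.701,  0.087]), 'force': array([-1.269,  0.593,  0.097]), 'ft_torque': array([-0.003, -0.003, -0.012]), 'finger_gap': np.float64(1.003)} 0.0187
[[-0.969 -0.     0.245]
 [-0.245  0.002 -0.969]
 [-0.    -1.    -0.002]]
```

View pics/top0.png

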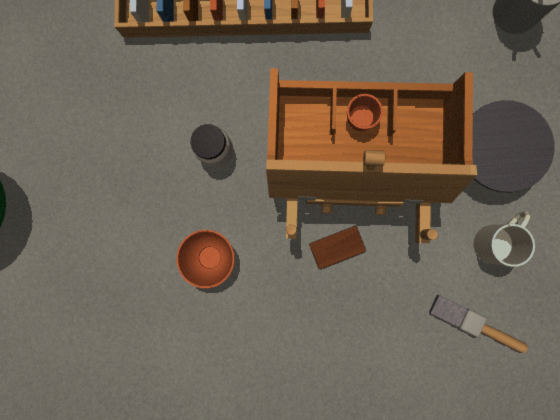

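View pics/side0.png

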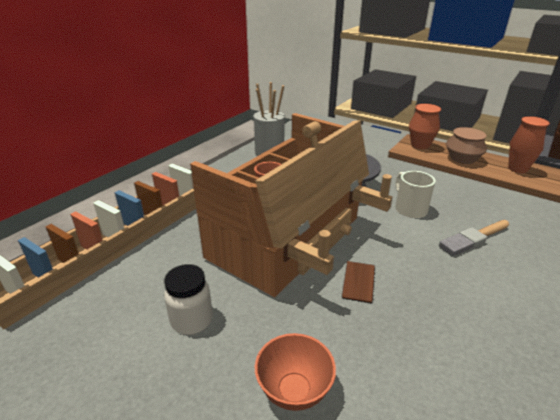

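The top view shows the chest with its front facing the image bottom. Peg tops are at about (291,229) left and (432,234) right, and the knob is at (375,157). The board's top edge runs from about (270,162) to (473,167). The side view confirms the flap is shut and the pegs are standing. I'll crop for finer pixel positions.

```bash
python3 - <<'E'
from h import *
a=cv2.imread('pics/top0.png')[130:260,255:485]; cv2.imwrite('pics/c0.png',cv2.resize(a,None,fx=3.4,fy=3.4,interpolation=cv2.INTER_CUBIC))
s=cam('top')
for n,u,v,z in [('Lp',291,229,.157),('Rp',432,234,.157),('knob',375,157,.263),('eL',270,162,.237),('eR',473,167,.237)]: print(n,onz(s,u,v,z).round(4))
E
```

```text
Lp [0.5683 0.0276 0.157 ]
Rp [ 0.5586 -0.2011  0.157 ]
knob [ 0.6684 -0.0927  0.263 ]
eL [0.667  0.0578 0.237 ]
eR [ 0.6561 -0.2395  0.237 ]
```

View pics/c0.png

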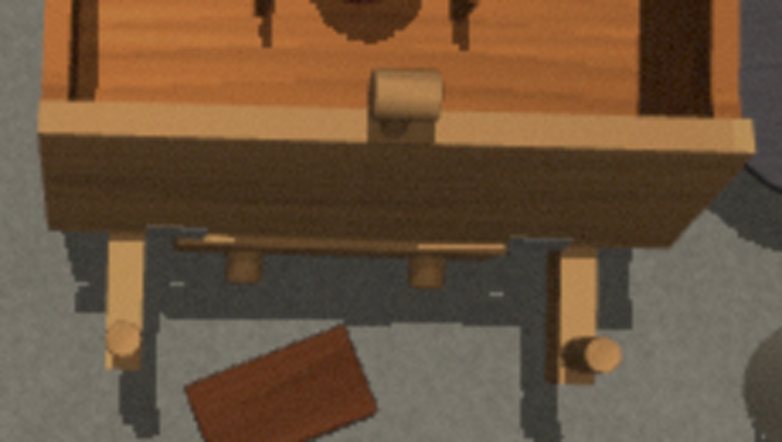

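The crop shows the board's front top corners at about (266.8,169.1) and (476.5,175.0) in full-picture pixels. The peg tops are at (291.2,228.8) and (432.4,234.4), and the knob's top at (374.4,158).

```bash
python3 - <<'E'
from h import *
s=cam('top')
P=lambda u,v,z: onz(s,u,v,z)
a=P(266.8,169.1,.237);b=P(476.5,175,.237); d=a-b; L=np.linalg.norm(d); y=d/L; yaw=np.arctan2(-y[0],y[1]); x=np.array([y[1],-y[0],0])
print('len',L,'yaw',yaw,'x',x)
o=(a+b)/2-x*(.0355-.0076); o[2]=0; print('origin',o)
k=P(374.4,158,.274); print('knob',k, (k-o)@x,(k-o)@y)
for u,v in((291.2,228.8),(432.4,234.4)):
    p=P(u,v,.157); print(p.round(4),'chest',((p-o)@x).round(4),((p-o)@y).round(4))
E
```

```text
len 0.30710539589675395 yaw -0.03969518875792277 x [ 0.99921225 -0.03968476  0.        ]
origin [ 0.62250825 -0.08965466  0.        ]
knob [ 0.66517345 -0.0898846   0.274     ] 0.042640710784038874 0.0014634004799483863
[0.5686 0.0273 0.157 ] chest -0.0585 0.1147
[ 0.5579 -0.2017  0.157 ] chest -0.0601 -0.1146
```

Both supports are nearly fully in and the chest yaw is about -0.04. I'll grip each peg with the jaws along the chest's x, so the pull is positive, starting above the right peg.

```bash
python3 -m jog '[[[-49.1,-1,-29.2],-1.283],[[-49.1,-1,-29.2],-1.283],[[-49.1,-1,-29.2],-1.283],[[-49.1,-1,-29.2],-1.283],[[-49.1,-1,-29.2],-1.283],[[-49.1,-1,-29.2],-1.283],[[-49.1,-1,-29.2],-1.283],[[-49.1,-1,-29.2],-1.283],[[-49.1,-1,-29.2],-1.283],[[-49.1,-1,-29.2],-1.283],[[-49.1,-1,-29.2],-1.283],[[-49.1,-1,-29.2],-1.283],[[-49.1,-1,-29.2],-1.283],[[-49.1,-1,-29.2],-1.283],[[-49.1,-1,-29.2],-1.283],[[-49.1,-1,-29.2],-1.283],[[-49.1,-1,-29.2],-1.283],[[-49.1,-1,-29.2],-1.283],[[-49.1,-1,-29.2],-1.283]]' 4.6 40
python3 - <<'E'
from h import *
st=manip.sense(); M=R.from_quat(st['tool_rot']).as_matrix(); p=np.array(st['tcp_pos']); print(st['q'].round(3),M.round(3))
for g in([.5579,-.2017,.121],[.5686,.0273,.121]): print((M.T@(np.array(g)-p)*100).round(2))
s=cam('wrist'); save(s,'w1.png'); print([proj(s,q).round(0) for q in([.5579,-.2017,.157],[.5579,-.2017,.112])])
E
```

```text
t: 1.78
tcp_pos: [0.5567, -0.2035, 0.2412]
tool_rot: [-0.49, 0.511, -0.51, 0.489]
force: [0.1, 0.3, -0.3]
finger_gap: 0.541
[-0.539  0.473  1.505 -0.     1.165 -0.497] [[-0.042 -0.001  0.999]
 [-0.999  0.    -0.042]
 [-0.    -1.    -0.001]]
[-0.19 12.02  0.12]
[-23.11  12.02   0.22]
[array([283., 209.]), array([283., 194.])]
```

View pics/w1.png

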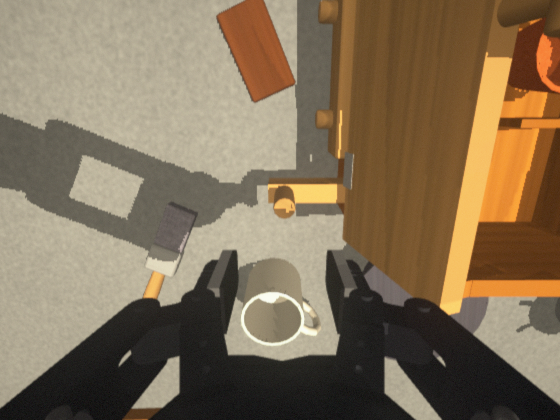

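The wrist view shows the right peg's top at (285,209), against a predicted (283,209). That's good enough, so I'll go down and grip.

```bash
python3 -m jog '[[[-0.2,3,0.1],0],[[-0.2,6,0.1],0],[[-0.2,8,0.1],0],[[-0.2,10,0.1],0],[[-0.2,11,0.1],0],[[-0.2,11.8,0.1],0],[[-0.2,11.8,0.1],0],[[-0.2,11.8,0.1],0]]' 4.6 40
python3 -m jog '[[[0,0,0],0],[[0,0,0],0],[[0,0,0],0],[[0,0,0],0],[[0,0,0],0],[[0,0,0],0]]' 0.8 50
```

```text
t: 2.5
tcp_pos: [0.559, -0.201, 0.1237]
tool_rot: [0.49, -0.51, 0.51, -0.49]
force: [0.4, -0.0, -0.5]
finger_gap: 0.536
t: 3.0
tcp_pos: [0.5593, -0.2008, 0.1247]
tool_rot: [0.49, -0.509, 0.511, -0.49]
force: [-0.3, -0.6, 5.8]
finger_gap: 0.198
```

```bash
python3 -m jog '[[[0,-0.1,-0.3],0],[[0,-0.1,-1],0],[[0,-0.1,-2],0],[[0,-0.1,-3],0],[[0,-0.1,-4],0],[[0,-0.1,-5],0],[[0,-0.1,-6],0],[[0,-0.1,-7],0],[[0,-0.1,-7.6],0],[[0,-0.1,-8],0],[[0,-0.1,-8.3],0],[[0,-0.1,-8.3],0]]'
python3 -m jog '[[[0,0,-0.15],0],[[0,0,-0.3],0],[[0,0,-0.45],0],[[0,0,-0.6],0],[[0,0,-0.6],0]]'
```

```text
t: 4.0
tcp_pos: [0.4751, -0.1975, 0.1246]
tool_rot: [-0.49, 0.51, -0.51, 0.49]
force: [-1.3, -4.4, 5.6]
finger_gap: 0.194
t: 4.42
tcp_pos: [0.4702, -0.1973, 0.1247]
tool_rot: [0.49, -0.509, 0.51, -0.49]
force: [1.3, -3.7, 6.4]
finger_gap: 0.195
```

```bash
python3 -m jog '[[[0,0,-0.1],0],[[0,0,-0.2],0],[[0,0,-0.3],0],[[0,0,-0.3],0]]'
python3 -m jog '[[[0,0,-0.1],0],[[0,0,-0.2],0],[[0,0,-0.2],0]]'
```

```text
t: 4.75
tcp_pos: [0.4693, -0.1974, 0.1247]
tool_rot: [0.489, -0.508, 0.512, -0.491]
force: [6.2, -1.7, 3.4]
finger_gap: 0.197
t: 5.0
tcp_pos: [0.4693, -0.1974, 0.1247]
tool_rot: [0.488, -0.508, 0.513, -0.491]
force: [13.1, 0.3, -1.0]
finger_gap: 0.196
```

The right support is at its stop. I'll release it, rise, and go over to the left peg.

```bash
python3 -m jog '[[[0,0,0.4],0],[[0,0,0.4],0],[[0,0,0.4],0],[[0,0,0.4],0],[[0,-3,0.4],0],[[0,-7,0.4],0],[[0,-11,0.4],0],[[-4,-11,2.4],0],[[-8,-11,4.4],0],[[-12,-11,6.4],0],[[-16,-11,8.4],0],[[-20,-11,9.4],0],[[-22.9,-11,9.4],0],[[-22.9,-11,9.4],0],[[-22.9,-11,9.4],0]]' 4.6 40
python3 - <<'E'
from h import *
st=manip.sense(); M=R.from_quat(st['tool_rot']).as_matrix(); p=np.array(st['tcp_pos'])
print((M.T@(np.array([.5688,.0280,.1235])-p)*100).round(2))
s=cam('top');save(s,'t2.png'); s=cam('wrist'); save(s,'w2.png'); print([proj(s,q).round(0) for q in([.5686,.0273,.157],[.5686,.0273,.112])])
E
```

```text
t: 6.25
tcp_pos: [0.5666, 0.0308, 0.2335]
tool_rot: [-0.492, 0.51, -0.508, 0.49]
force: [0.1, -0.4, -0.0]
finger_gap: 0.539
[ 0.27 11.    0.26]
[array([284., 216.]), array([284., 200.])]
```

View pics/w2.png

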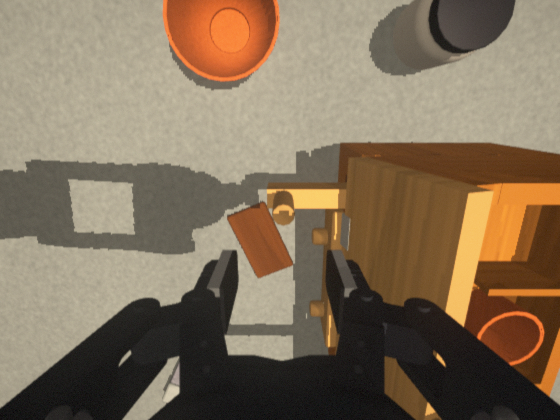

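The left peg's top is at about (284,213), against a predicted (284,216). I'll go down, grip and pull.

```bash
python3 -m jog '[[[0.2,3,0.2],0],[[0.2,6,0.2],0],[[0.2,8,0.2],0],[[0.2,10,0.2],0],[[0.2,10.8,0.2],0],[[0.2,10.8,0.2],0],[[0.2,10.8,0.2],0]]' 4.6 40
python3 -m jog '[[[0,0,0],0],[[0,0,0],0],[[0,0,0],0],[[0,0,0],0],[[0,0,0],0],[[0,0,0],0]]' 0.8 50
python3 -m jog '[[[0,-0.1,-0.3],0],[[0,-0.1,-1],0],[[0,-0.1,-2],0],[[0,-0.1,-3],0],[[0,-0.1,-4],0],[[0,-0.1,-5],0],[[0,-0.1,-6],0],[[0,-0.1,-7],0],[[0,-0.1,-7.6],0],[[0,-0.1,-8],0],[[0,-0.1,-8.3],0],[[0,-0.1,-8.3],0]]'
python3 -m jog '[[[0,0,-0.15],0],[[0,0,-0.3],0],[[0,0,-0.45],0],[[0,0,-0.6],0],[[0,0,-0.6],0]]'
```

```text
t: 6.93
tcp_pos: [0.5699, 0.0251, 0.1265]
tool_rot: [-0.49, 0.51, -0.51, 0.489]
force: [0.4, 0.1, -0.2]
finger_gap: 0.54
t: 7.43
tcp_pos: [0.5679, 0.026, 0.1278]
tool_rot: [-0.491, 0.51, -0.509, 0.489]
force: [-5.0, -1.6, 4.8]
finger_gap: 0.195
t: 8.43
tcp_pos: [0.4861, 0.0292, 0.1278]
tool_rot: [0.49, -0.51, 0.51, -0.49]
force: [0.1, -5.0, 2.4]
finger_gap: 0.192
t: 8.85
tcp_pos: [0.4809, 0.0294, 0.1278]
tool_rot: [0.49, -0.509, 0.51, -0.49]
force: [1.6, -6.1, 1.2]
finger_gap: 0.19
```

```bash
python3 -m jog '[[[0,0,-0.15],0],[[0,0,-0.3],0],[[0,0,-0.4],0],[[0,0,-0.4],0]]'
python3 -m jog '[[[0,0,-0.1],0],[[0,0,-0.2],0],[[0,0,-0.2],0]]'
```

```text
t: 9.18
tcp_pos: [0.478, 0.0295, 0.1278]
tool_rot: [0.489, -0.509, 0.511, -0.49]
force: [3.1, -5.1, 0.1]
finger_gap: 0.191
t: 9.43
tcp_pos: [0.478, 0.0295, 0.1279]
tool_rot: [0.488, -0.508, 0.512, -0.491]
force: [6.7, -3.2, -2.7]
finger_gap: 0.19
```

Both supports are out to their stops. Next I'll go above the flap knob with the jaws turned along the chest's y.

```bash
python3 -m jog '[[[0,0,0.3],0],[[0,0,0.3],0],[[0,0,0.3],0],[[0,0,0.3],0],[[0,-3,0.3],0],[[0,-7,0.3],0],[[0,-11,0.3],0],[[0,-15,0.3],0],[[0,-19,0.3],0],[[0,-22,0.3],0]]' 4.6 30
python3 -m jog '[[[11.3,0,19.3],1.57],[[11.3,0,19.3],1.57],[[11.3,0,19.3],1.57],[[11.3,0,19.3],1.57],[[11.3,0,19.3],1.57],[[11.3,0,19.3],1.57],[[11.3,0,19.3],1.57],[[11.3,0,19.3],1.57],[[11.3,0,19.3],1.57],[[11.3,0,19.3],1.57],[[11.3,0,19.3],1.57],[[11.3,0,19.3],1.57],[[11.3,0,19.3],1.57],[[11.3,0,19.3],1.57],[[11.3,0,19.3],1.57]]' 6 30
python3 - <<'E'
from h import *
st=manip.sense(); M=R.from_quat(st['tool_rot']).as_matrix(); p=np.array(st['tcp_pos']); print(M.round(3), st['q'].round(2))
print((M.T@(np.array([.666,-.0905,.2445])-p)*100).round(2))
s=cam('wrist'); save(s,'w3.png'); print([proj(s,q).round(0) for q in([.666,-.0905,.274],)])
s=cam('top');save(s,'t3.png')
E
```

```text
t: 10.27
tcp_pos: [0.4776, 0.0305, 0.3506]
tool_rot: [0.489, -0.509, 0.51, -0.491]
force: [1.3, 0.5, 0.1]
finger_gap: 0.539
t: 11.52
tcp_pos: [0.6657, -0.0901, 0.3468]
tool_rot: [0.013, 0.707, -0.707, -0.014]
force: [-0.0, -0.1, 0.0]
finger_gap: 0.702
[[-0.999 -0.002 -0.037]
 [ 0.037  0.001 -0.999]
 [ 0.002 -1.    -0.001]] [-0.3   0.5   1.15  0.    1.49  1.31]
[-0.05 10.23  0.04]
[array([282., 216.])]
```

View pics/w3.png

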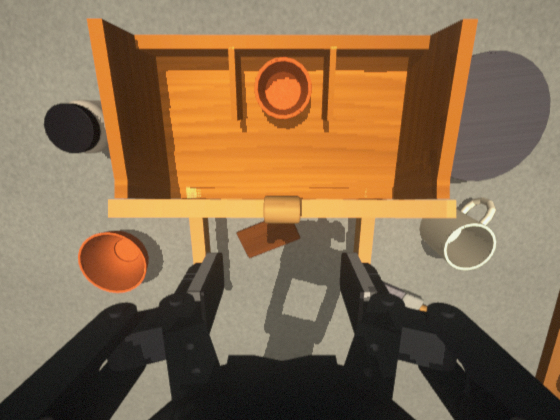

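The knob appears at (283,209). The dowel's axis should project to about (282,212), so it's within 2–3 mm. I'll go down and pinch it.

```bash
python3 -m jog '[[[-0.2,3,0],0],[[-0.2,6,0],0],[[-0.2,8,0],0],[[-0.2,9.5,0],0],[[-0.2,10.2,0],0],[[-0.2,10.2,0],0],[[-0.2,10.2,0],0]]' 6 30
python3 -m jog '[[[0,0,0],0],[[0,0,0],0],[[0,0,0],0],[[0,0,0],0],[[0,0,0],0],[[0,0,0],0]]' 2 35
python3 - <<'E'
import numpy as np
# arc relative to current grasp: chest -x is tool +x ; tool y is down. cm, 20 steps per 0.3..1.87
for a in np.linspace(0,1.87,27): print(round(a,2), round(15*(np.sin(.3)-np.sin(.3-a)),2), round(15*(np.cos(.3)-np.cos(.3-a)),2))
E
```

```text
t: 12.2
tcp_pos: [0.6686, -0.0908, 0.2457]
tool_rot: [-0.014, -0.707, 0.707, 0.014]
force: [-0.0, -0.2, 0.4]
finger_gap: 0.699
t: 12.7
tcp_pos: [0.6691, -0.0903, 0.2471]
tool_rot: [0.015, 0.707, -0.707, -0.013]
force: [-0.3, 2.8, 5.3]
finger_gap: 0.322
0.0 0.0 0.0
0.07 1.04 -0.28
0.14 2.1 -0.49
0.22 3.17 -0.62
0.29 4.25 -0.67
0.36 5.33 -0.64
0.43 6.4 -0.54
0.5 7.46 -0.36
0.58 8.51 -0.1
0.65 9.54 0.23
0.72 10.54 0.63
0.79 11.51 1.1
0.86 12.44 1.65
0.94 13.33 2.25
1.01 14.18 2.92
1.08 14.97 3.65
1.15 15.71 4.44
1.22 16.39 5.27
1.29 17.01 6.16
1.37 17.57 7.08
1.44 18.05 8.05
1.51 18.47 9.04
1.58 18.81 10.06
1.65 19.08 11.11
1.73 19.28 12.17
1.8 19.39 13.24
1.87 19.43 14.32
```

Gripped: the gap is about 27 mm on the 28 mm knob. Now I'll swing along the arc in stages.

```bash
python3 -m jog '[[[0.5,-0.15,0],0],[[1.04,-0.28,0],0],[[1.57,-0.39,0],0],[[2.1,-0.49,0],0],[[2.63,-0.56,0],0],[[3.17,-0.62,0],0],[[3.7,-0.65,0],0],[[4.25,-0.67,0],0],[[4.8,-0.66,0],0],[[5.33,-0.64,0],0],[[5.9,-0.6,0],0],[[6.4,-0.54,0],0],[[6.93,-0.46,0],0],[[7.46,-0.36,0],0],[[8,-0.24,0],0],[[8.51,-0.1,0],0],[[8.51,-0.1,0],0]]'
python3 - <<'E'
from h import *
import os
st=manip.sense(); print(st['tcp_pos'].round(4),st['force'].round(1))
s=cam('side'); save(s,'s4.png')
E
```

```text
t: 14.12
tcp_pos: [0.5817, -0.087, 0.247]
tool_rot: [0.014, 0.707, -0.707, -0.014]
force: [0.7, 3.6, 7.0]
finger_gap: 0.323
[ 0.5817 -0.087   0.247 ] [0.7 3.6 7. ]
```

View pics/s4.png

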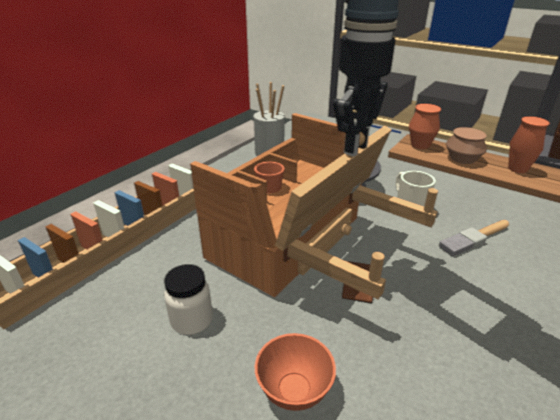

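The side view shows the flap tilted forward in the gripper, both supports fully out (pegs near (377,268) and (431,202)) and the drawer shut. I'll continue the arc in half steps.

```bash
python3 -m jog '[[[0.5,0.15,0],0],[[1.03,0.33,0],0],[[1.53,0.52,0],0],[[2.03,0.73,0],0],[[2.52,0.96,0],0],[[3,1.2,0],0],[[3.47,1.47,0],0],[[3.93,1.75,0],0],[[4.38,2.05,0],0],[[4.82,2.35,0],0],[[5.25,2.68,0],0],[[5.67,3.02,0],0],[[6.07,3.38,0],0],[[6.46,3.75,0],0],[[6.83,4.14,0],0],[[7.2,4.54,0],0],[[7.54,4.95,0],0],[[7.88,5.37,0],0],[[7.88,5.37,0],0]]'
```

```text
t: 15.75
tcp_pos: [0.5017, -0.0839, 0.1916]
tool_rot: [0.012, 0.707, -0.707, -0.016]
force: [-3.3, 2.2, 4.0]
finger_gap: 0.319
```

```bash
python3 -m jog '[[[0.32,0.44,0],0],[[0.62,0.89,0],0],[[0.91,1.35,0],0],[[1.18,1.81,0],0],[[1.43,2.29,0],0],[[1.66,2.78,0],0],[[1.88,3.27,0],0],[[2.08,3.77,0],0],[[2.26,4.28,0],0],[[2.42,4.79,0],0],[[2.57,5.31,0],0],[[2.69,5.84,0],0],[[2.8,6.37,0],0],[[2.89,6.9,0],0],[[2.95,7.43,0],0],[[3,7.97,0],0],[[3,7.97,0],0]]'
python3 -m jog '[[[0,0.2,0],0],[[0,0.4,0],0],[[0,0.6,0],0],[[0,0.75,0],0],[[0,0.75,0],0]]'
```

```text
t: 17.17
tcp_pos: [0.4724, -0.0827, 0.1115]
tool_rot: [0.012, 0.707, -0.707, -0.015]
force: [-5.1, 1.2, 3.0]
finger_gap: 0.322
t: 17.58
tcp_pos: [0.4722, -0.0827, 0.1047]
tool_rot: [0.012, 0.707, -0.707, -0.015]
force: [-6.7, 0.2, 2.7]
finger_gap: 0.323
```

```bash
python3 -m jog '[[[0,0.1,0],0],[[0,0.2,0],0],[[0,0.2,0],0]]'
python3 -m jog '[[[0,0.1,0],0],[[0,0.2,0],0],[[0,0.2,0],0]]'
python3 - <<'E'
from h import *
s=cam('side'); save(s,'s5.png')
E
```

```text
t: 17.83
tcp_pos: [0.4722, -0.0827, 0.1028]
tool_rot: [0.012, 0.707, -0.707, -0.015]
force: [-5.9, -0.4, 2.0]
finger_gap: 0.319
t: 18.08
tcp_pos: [0.4722, -0.0827, 0.1008]
tool_rot: [0.012, 0.707, -0.707, -0.015]
force: [-6.3, 1.1, 2.9]
finger_gap: 0.318
```

View pics/s5.png

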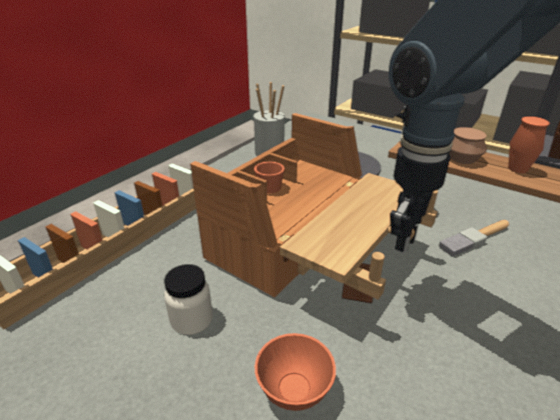

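The board is nearly level but hasn't pressed on the supports yet. I'll keep lowering in 1 mm rows.

```bash
python3 -m jog '[[[-0.1,0.1,0],0],[[-0.1,0.2,0],0],[[-0.1,0.2,0],0]]'
python3 -m jog '[[[0,0.1,0],0],[[0,0.2,0],0],[[0,0.2,0],0]]'
python3 -m jog '[[[0,0.1,0],0],[[0,0.2,0],0],[[0,0.2,0],0]]'
```

```text
t: 18.38
tcp_pos: [0.4722, -0.0827, 0.0986]
tool_rot: [0.011, 0.707, -0.707, -0.016]
force: [-7.8, -1.7, 1.9]
finger_gap: 0.321
t: 18.63
tcp_pos: [0.4723, -0.0827, 0.0969]
tool_rot: [0.011, 0.707, -0.707, -0.016]
force: [-8.0, -1.2, 4.3]
finger_gap: 0.318
t: 18.88
tcp_pos: [0.4724, -0.0827, 0.0966]
tool_rot: [0.011, 0.707, -0.707, -0.016]
force: [-11.8, 0.8, 20.5]
finger_gap: 0.321
```

Contact came on the supports, with Fz at 20 N. I'll ease up, release and rise clear.

```bash
python3 -m jog '[[[0.1,-0.15,0],0],[[0.1,-0.15,0],0],[[0.1,-0.15,0],0]]'
python3 -m jog '[[[0,0,0],0],[[0,0,0],0],[[0,0,0],0],[[0,0,0],0],[[0,-2,0],0],[[0,-5,0],0],[[0,-9,0],0],[[0,-13,0],0],[[0,-16,0],0],[[-0,-18,16],0],[[-0,-18,16],0],[[-0,-18,16],0],[[-0,-18,16],0],[[-0,-18,16],0]]' 6 20
python3 - <<'E'
from h import *
s=cam('side'); save(s,'s6.png'); t=cam('top'); save(t,'t6.png')
a=np.hstack([s['frame'][130:340,180:480],t['frame'][60:270,240:500]])[:,:,::-1]; cv2.imwrite('pics/c6.png',cv2.resize(a,None,fx=1.42,fy=1.42))
o=np.array([.6225,-.0897,0]);x=np.array([.99921,-.0397,0]);y=np.array([.0397,.99921,0])
for sgn in(1,-1):
  q=o-.12*x+sgn*.155*y; q[2]=.128; print('board top corner',proj(s,q).round(0),proj(t,q).round(0))
E
```

```text
t: 19.13
tcp_pos: [0.4724, -0.0827, 0.0968]
tool_rot: [0.012, 0.707, -0.707, -0.015]
force: [-6.6, 1.1, 5.0]
finger_gap: 0.324
t: 20.3
tcp_pos: [0.4697, -0.2507, 0.2783]
tool_rot: [-0.017, -0.704, 0.709, 0.014]
force: [1.0, 1.4, 0.0]
finger_gap: 0.702
board top corner [344. 277.] [266. 264.]
board top corner [422. 189.] [451. 271.]
```

View pics/c6.png

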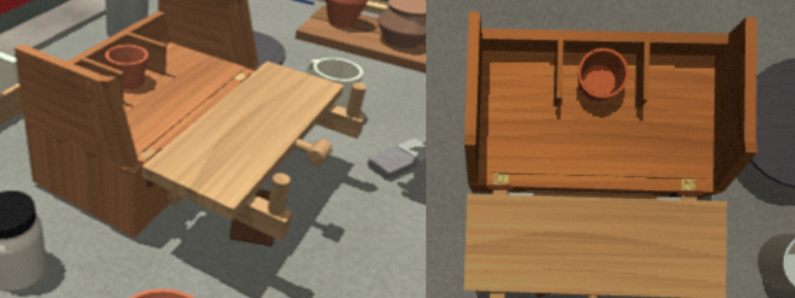

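The board lies level on both supports. Its corners, at about (235,210) and (343,85) in the crop, match the predicted level positions of (233,209) and (344,84). The arm is clear and touching nothing.

```bash
python3 -c "
from station import workorder; print(workorder.sign_off())"
```

```text
the job is handed in; nothing more can be done
None
```

The work board is open and lying level on the two supports, and I handed the job in at about 20 s of the 58 s allowed.

- **Supports:** I pulled the right support out first, then the left. Each peg moved about 90 mm until it stopped, and stayed there when I commanded 2 mm more. Force on the tool read 13 N on the right and 7 N on the left.
- **Board:** I then pinched the knob by its flat ends and led the board down its arc, holding it the whole way. It met the supports with about 20 N read at the tool, so I eased off before releasing.
- **Last checks:** In the final side picture, both front corners of the board are within about 2 pixels of where a level board should be. The arm was clear and touching nothing.
- **Drawer:** I never touched it, and it looked shut in the picture taken partway through the swing. In the last pictures the board hides its front, so I could not check it directly at the end.
- **One disagreement:** Contact came with the tool about 7 mm lower than I predicted, probably because the knob slipped a little in the fingers during the swing.

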